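# Close and lock the gated mould clamp

### The arm

A 6-joint arm with a two-finger parallel gripper is mounted at the origin on a cart in front of the work surface, level with it; the furniture and walls round the work are solid. World frame = base frame: x ahead of the robot, y to its left, z up, the work surface at z = 0. Lengths are in m, angles in rad, forces in N, time in s.
With the tool pointing down it reaches from about 0.375 to 0.9 m from the base axis. Payload 3.1 kg.
Tool frame: the origin (TCP) lies midway between the tips of the shut fingers; the grasp point (between the pads) lies 19 mm behind it; x points along the fingers, z is the direction in which the jaws open and shut, and the axes are right-handed (so a half turn about x gives the same grasp; the last joint's range is limited). The gripper opens to 85 mm and grips with 20 to 120 N. Pads are 22 mm wide; open, the fingers measure 114 mm over their backs; the gripper's body (76 mm by 85 mm) begins 54 mm behind the grasp point. The pads swing forward as they close: fully open they stand 13 mm farther back than shut.
Start: joints at [1.006, 0.527, 1.433, -0, 1.181, -0.178], TCP at [0.236, 0.579, 0.231] pointing down, gripper open.
Joint ranges: [-3.08, 3.08], [-0.75, 2.2], [0.22, 2.44], [-1.43, 4.57], [0, 2.65], [-2.85, 2.85]. Speed limits (rad/s): [2.79, 2.79, 3.14, 3.14, 3.14, 3.14].

### API

Orientations are given as a unit quaternion [x, y, z, w].
In Python, from station import status, snapshot, camera_params, ticket gives the robot as it stands.
- The arm moves only by the tool arm_command, never from a script. Its argument "series" is a list that holds one entry, the list of rows, each a list of 4 numbers: the shift along the tool's x, y, z in mm, then the turn about the tool's x in rad. A call has 1 to 10 rows; each row shifts and turns the commanded pose from where the row before left it, along the tool's axes as they then stand; what a row does not reach is not made up. A row lasts 1/10 s, in which the tool goes at most 50 mm and 8.59 degrees, less where a joint would pass 70% of its speed; a pose out of reach is approached as far as the arm can. A call is refused whole if a number of a shift passes 50 or a number of a turn 0.15, either way. A call with a gripper value outside its range is refused whole. "jaw" is the opening in per cent of the stroke, from 0 (shut) to 100 (fully open), set as the call begins (left out, the last holds). The fingers move at their own pace and stop on an object; "force" is the grip in N (left out, the last holds). Time passes only in rows, so rows that do not move let the fingers close. It gives the time, the measured TCP pose, the force and the opening at its end, in the units of the state.
- status.sense(): the state, without advancing time (a new reading comes with each control period).
- snapshot(name): name is "scene" or "top"; returns the picture (480x640x3 uint8, red, green, blue); there is no depth.
- camera_params(name): a dict with "fovy" (degrees; the focal length in pixels is half the picture's height over the tangent of half this angle, whatever the lens; pixels are square), "cx", "cy" (the principal point, pixels), "k1" (the pictures are not rectified: a ray, as slopes to the right and down, at radius r is drawn at 1 + k1 r^2 times it, then the intrinsics apply), "extrinsics" (4x4, takes a point from camera to world coordinates). Camera axes: x right, y down, z forward; pixel columns grow to the right and rows downward; lengths in m; the calibration is good to about 2 mm. A picture is of the moment at which its call begins. camera_params takes no time and is no camera call.
- ticket.sign_off(): hands the job in, once; it reports no verdict.
The state is a dict: "t": time; "q": joint angles; "qd": joint speeds; "tau": joint torques, N m; "tcp_pos": TCP position; "tool_rot": TCP orientation; "force": force on the tool from outside, world axes, zero at the start; "ft_torque": the same for the moment, N m; "finger_gap": opening from 0.0 (shut) to 1.0 (fully open).
Only numpy, scipy, OpenCV 4.12 (cv2) and the standard library are available. Lean on these libraries where they do the work, as an engineer would, in place of code of your own. Each camera call takes 0.05 s, during which the arm holds its last target. There are 200 camera calls.

### The job

Clamp the rubber mould that lies in the jig: with the fingertips push the upright peg along its L-shaped slot, away from the near end, so that the jaw drives the mould up to the fence, then round the corner and sideways to the end of the short notch so that it is locked. Only push the peg, never grip it between the fingers; do not pick up the mould, leave it flat between jaw and fence, and leave the other things standing where they are. Finish clear of everything.

Things in the scene. Friction and masses are not known exactly. Their poses are not given: they have to be found in the camera images.
- clamp_jig: Fixed metal clamping jig, base plate 200 x 130 x 12 mm (x, y, z). Origin: centre of the base's underside, on the work surface. x points from the near (slot) end to the fence, y to the jig's left, z up. Over the near half a gate plate (x -94 to -1 mm, y -62 to 62 mm, upper side at height 48 mm, bolt heads to 51 mm) has an L-shaped slot 14 mm wide.
- jaw (a joint): Position of the sliding jaw, m: 0 fully back, grows toward the fence (jig +x), 0.060 with the peg at the far end of the slot's long leg. Stays where it is left (friction about 2.5 N, no spring). The jaw is a bar 96 mm wide, top 36 mm above the work surface; at 0.060 the gap between jaw and fence is 1.5 mm more than the mould's length.
- peg (a joint): Position of the peg across the jaw, m: 0 in the middle of the long leg (which runs along jig x), grows toward the jig's -y (right) into the notch, 0.030 at the notch's end. The slot's walls let it leave 0 (by more than 2 mm of play) only while joint jaw is 0.056 to 0.060. Stays where it is left (friction about 2.5 N).
- peg_head (a point): Middle of the peg's head, 73 mm above the work surface. The peg, a 10 mm steel pin, rides on the jaw and stands up through the slot; its black head is a cross in plan, 26 mm across in jig x and y (each of the four flat end faces 16 mm wide), from 54 to 92 mm above the work surface. It does not turn.
- slot_corner (a point): Centre of the slot's corner at the gate plate's upper side (48 mm): the peg's axis comes here at jaw 0.058, peg 0.
- notch_end (a point): Where the peg's axis ends when locked, at the gate plate's upper side (48 mm): jaw about 0.058, peg 0.030.
- jaw_face (a point): Middle of the jaw's front face, which pushes the mould.
- fence_face (a point): Middle of the fence's face toward the jaw. The fence is a fixed bar 104 mm wide and 16 mm thick at the jig's far end, reaching 50 mm above the work surface (bolt heads 52 mm).
- mould_mid (a point): Centre of the orange rubber mould that lies loose in the jig between jaw and fence: 48 x 63 x 24 mm (x, y, z), underside on the 12 mm base plate, about 0.05 to 0.1 kg.
- spare_mould: Another, loose orange mould, 46 x 56 x 23 mm, on the work surface left of the jig; to be left alone. Origin: centre of its underside.
- round_tin: Loose flat round tin, 68 mm across, 13 mm high, on the work surface right of the jig; to be left alone. Origin: centre of its underside.
- glue: Loose glue bottle with a pointed cap, 29 mm across, 79 mm high, standing left of the jig's middle; to be left alone. Origin: centre of its underside.
- pliers: Loose pliers, 38 x 135 x 13 mm, lying at the right part of the work surface; to be left alone. Origin: centre of the underside.

How it is judged:
At the end, for the whole second after the job is handed in: The jaw is closed (above 54.5 mm) and the peg stands at least 25 mm into the 30 mm notch, at rest; the mould lies flat on the base plate between jaw and fence (tilt under 0.15 rad, centre within 35 mm of the jig's middle line), at rest (value of joint jaw above 0.0545 m and value of joint peg above 0.025 m and x of mould_mid in the frame of clamp_jig between 0.04 and 0.06 m and y of mould_mid in the frame of clamp_jig between -0.035 and 0.035 m and z of mould_mid in the frame of clamp_jig below 0.03 m and angle between mould_mid's own z axis and vertical below 0.15 rad and linear speed of mould below 0.02 m/s and velocity of joint peg below 0.01 m/s); the robot touches nothing.
It fails at once if the mould is lifted off the base plate by more than 12 mm (height (world z) of mould_mid above 0.036 m).
It fails at once if the peg's head is pinched: pressed on two opposite faces at once ((contact force between the fingers and lobe_near above 2 N and contact force between the fingers and lobe_far above 2 N) or (contact force between the fingers and lobe_left above 2 N and contact force between the fingers and lobe_right above 2 N)).
It fails at once if a bystander (spare mould, tin, glue bottle, pliers) is moved by more than 30 mm (distance of any of spare_mould, round_tin, glue, pliers from where it was at the start of the episode above 0.03 m).
It fails at once if the glue bottle is tipped over (angle between glue's own z axis and vertical above 0.5 rad).
It also fails if it takes over 35 s, if anything falls off the work surface, if the arm or the gripper's body presses on something with over 40 N, if the wrist force passes 120 N, or if a joint passes its speed limit or range.

## Working session

There is one attempt and no reset: what is moved stays moved. The work goes in short steps, Python scripts to look and compute and a tool call to move; the robot and the scene stay as the last step left them, time stands still between calls to the robot, and variables do not carry over. Pictures are saved under pics/ and viewed, about 8 in all and at most 12, crops included, and the job is handed in when it is done.

Besides the shell and the picture viewer there is one more tool, called after "Request:" in YAML: its name, and indented under it one key for each argument. arm_command: Moves the arm, as the interface text tells. Its arguments: {"type":"object","properties":{"series":{"type":"array"},"jaw":{"type":"number"},"force":{"type":"number"}},"required":["series"]}

```bash
mkdir -p pics
python3 - <<'E'
from station import status,snapshot,camera_params
import cv2
for n in("scene","top"):
    im=snapshot(n);cv2.imwrite(f"pics/{n}0.png",im[:,:,::-1])
    p=camera_params(n);print(n,p)
s=status.sense();print(s)
E
```

```text
scene {'fovy': 42.814281156389036, 'cx': 317.3147080663929, 'cy': 232.26257282367712, 'k1': -0.21487986947495635, 'extrinsics': array([[ 0.83631619, -0.38557188,  0.38975577,  0.01517821],
       [-0.54790103, -0.56252648,  0.61916752, -0.56683809],
       [-0.01948564, -0.73136741, -0.68170523,  0.94708301],
       [ 0.        ,  0.        ,  0.        ,  1.        ]])}
top {'fovy': 43.31969610234019, 'cx': 321.98542972827227, 'cy': 228.34626566364932, 'k1': -0.17201032821530843, 'extrinsics': array([[ 0.03179027, -0.97834812,  0.20450999,  0.22813423],
       [-0.99949266, -0.03071859,  0.00841359,  0.19716273],
       [-0.00194916, -0.2046737 , -0.97882832,  1.38429181],
       [ 0.        ,  0.        ,  0.        ,  1.        ]])}
{'t': 0.1, 'q': array([ 1.00550090e+00,  5.28388512e-01,  1.43379024e+00,  3.47717043e-05,
        1.18138963e+00, -1.78464789e-01]), 'qd': array([-0.00047521, -0.00151566, -0.00197401, -0.00077931,  0.00039764,
        0.0006853 ]), 'tau': array([ 3.61893526e-04, -4.43302417e+01, -1.78586483e+01, -2.06427871e-04,
        3.86662476e-03, -3.04008927e-05]), 'tcp_pos': array([0.23537549, 0.57828602, 0.23041695]), 'tool_rot': array([-0.39483713,  0.58742911,  0.39429657,  0.58614068]), 'force': array([ 0.47678777,  0.99658157, -0.13355667]), 'ft_torque': array([ 0.03987551,  0.01566839, -0.00087779]), 'finger_gap': 1.0021695663058656}
```

View pics/top0.png

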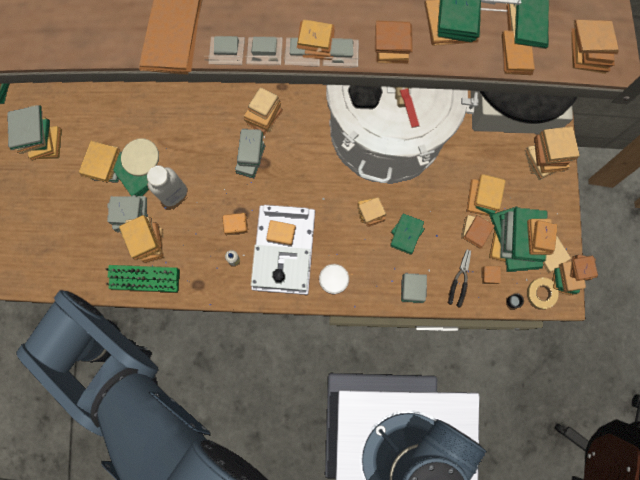

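View pics/scene0.png

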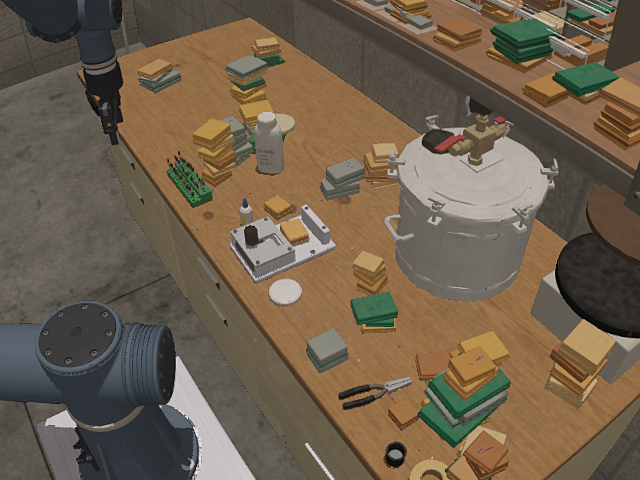

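```bash
cat > h.py <<'E'
import numpy as np,cv2
from station import status,snapshot,camera_params
from scipy.spatial.transform import Rotation as R
def KD(n):
    p=camera_params(n);f=240/np.tan(np.radians(p["fovy"]/2))
    return np.array([[f,0,p["cx"]],[0,f,p["cy"]],[0,0,1.]]),np.array([p["k1"],0,0,0,0.]),p["extrinsics"]
def ray(n,uv,z):
    K,D,E=KD(n);q=cv2.undistortPoints(np.float64(uv).reshape(-1,1,2),K,D)[:,0]
    d=np.c_[q,np.ones(len(q))]@E[:3,:3].T;o=E[:3,3]
    return o+d*((z-o[2])/d[:,2])[:,None]
def proj(n,P):
    K,D,E=KD(n);Ei=np.linalg.inv(E)
    return cv2.projectPoints(np.float64(P).reshape(-1,1,3),cv2.Rodrigues(Ei[:3,:3])[0],Ei[:3,3],K,D)[0][:,0]
def tcp():
    s=status.sense();return s["tcp_pos"],R.from_quat(s["tool_rot"]).as_matrix(),s
E
python3 - <<'E'
from h import *
a=cv2.imread("pics/top0.png")[195:305,215:355];b=cv2.imread("pics/scene0.png")[190:310,220:345]
a=cv2.resize(a,None,fx=5,fy=5,interpolation=2)
cv2.imwrite("pics/topc.png",a)
b=cv2.resize(b,None,fx=5,fy=5,interpolation=2);cv2.imwrite("pics/scc.png",b[:600])
print(tcp()[1].round(3), ray("top",[[260,206],[314,208],[308,293],[252,291]],.012).round(4), ray("top",[[279,275]],.092))
E
```

```text
[[-0.001 -0.926  0.377]
 [-0.002  0.377  0.926]
 [-1.     0.    -0.002]] [[0.5638 0.3558 0.012 ]
 [0.5628 0.2292 0.012 ]
 [0.3637 0.236  0.012 ]
 [0.3639 0.3638 0.012 ]] [[0.39260388 0.29756391 0.092     ]]
```

View pics/topc.png

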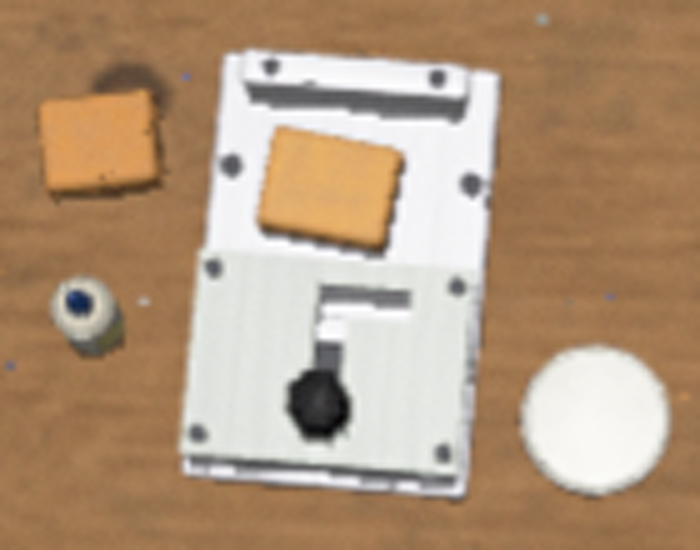

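View pics/scc.png

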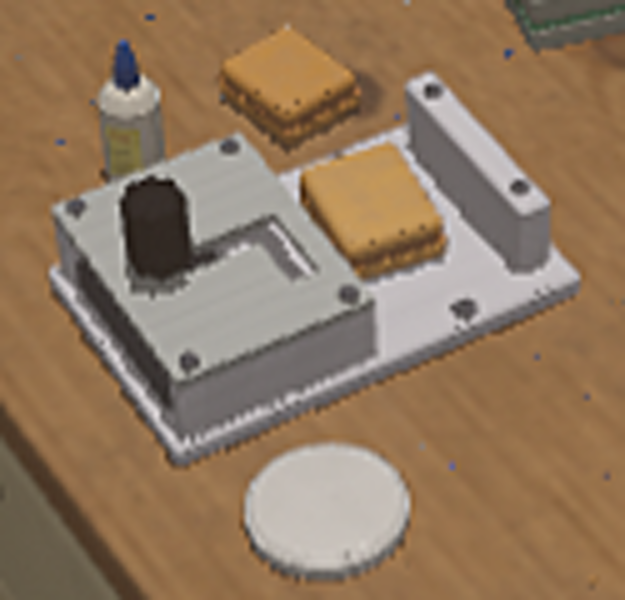

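The top crop shows the jig, almost aligned with world x. The black head is at crop (318,405), full-frame (279,276). The L-slot runs up to about (335,300) in the crop, and the notch goes right to (410,297). The scene crop shows the same layout, with the glue at left and the tin at right.

Run:
```python
from h import *
c=lambda p:np.float64(p)/5+[215,195]-0.4
b=ray("top",c([[228,52],[499,72],[465,497],[183,478]]),.012)
g=ray("top",c([[202,247],[478,268]]),.048)
n=ray("top",c([[320,283],[411,290],[411,309]]),.048)
bolts=ray("top",c([[213,267],[457,286],[443,452],[197,432]]),.051)
print("base",b.round(4),"\ngate",g.round(4),"\nnotch",n.round(4),"\nbolts",bolts.round(4))
far=(b[0]+b[1])/2;near=(b[2]+b[3])/2;d=far-near
dl=(b[0]+b[1]-b[2]-b[3])/2;print("heading x",np.degrees(np.arctan2(dl[1],dl[0])),"len",np.linalg.norm(d),"ctr",b.mean(0))
y=(b[0]+b[3]-b[1]-b[2])/2;print("heading y-90",np.degrees(np.arctan2(y[1],y[0]))-90,np.linalg.norm(y))
y=bolts[0]-bolts[1]+bolts[3]-bolts[2];x=bolts[0]+bolts[1]-bolts[2]-bolts[3];print([np.degrees(np.arctan2(v[1],v[0])) for v in (x,y)],bolts.mean(0))
def head(n):
    im=cv2.imread(f"pics/{n}0.png");m=(im.max(2)<50).astype(np.uint8)
    N,l,s,ce=cv2.connectedComponentsWithStats(m)
    t=proj(n,[[.392,.298,.073]])[0];k=min((i for i in range(1,N) if s[i,4]>30),key=lambda i:np.hypot(*(ce[i]-t)));return s[k],ce[k]
P=[]
for n in("top","scene"):
    s,ce=head(n);print(n,s,ce,ray(n,[ce],.073))
    o=KD(n)[2][:3,3];d=ray(n,[ce],.073)[0]-o;P.append((o,d/np.linalg.norm(d)))
A=sum(np.eye(3)-np.outer(d,d) for o,d in P);B=sum((np.eye(3)-np.outer(d,d))@o for o,d in P);print("tri",np.linalg.solve(A,B))
print("glue",ray("top",c([[80,300]]),.079),"tin",ray("top",c([[594,420]]),.013))
```

```text
base [[0.5662 0.3555 0.012 ]
 [0.5604 0.2281 0.012 ]
 [0.3614 0.2368 0.012 ]
 [0.3657 0.3658 0.012 ]] 
gate [[0.4666 0.3583 0.048 ]
 [0.461  0.2336 0.048 ]] 
notch [[0.4519 0.3043 0.048 ]
 [0.45   0.2633 0.048 ]
 [0.4414 0.263  0.048 ]] 
bolts [[0.4571 0.3525 0.051 ]
 [0.452  0.2427 0.051 ]
 [0.3773 0.2461 0.051 ]
 [0.3825 0.3558 0.051 ]]
heading x -2.713044364417376 len 0.1999731139788531 ctr [0.46344208 0.29655098 0.012     ]
heading y-90 -2.2388464602852025 0.12826586035147
[np.float64(-2.5946404324129886), np.float64(87.31165489269709)] [0.41723035 0.29927108 0.051     ]
top [273 269  11  13  86] [278.3372093  275.53488372] [[0.3937967  0.30043825 0.073     ]]
scene [244 226  14  20 140] [250.80714286 236.65714286] [[0.39282873 0.294417   0.073     ]]
tri [0.39507712 0.30078229 0.06665455]
glue [[0.43566206 0.40716392 0.079     ]] tin [[0.39839534 0.17919891 0.013     ]]
```

Request:
arm_command:
  series:
    - [[0,0,0,-0.113],[0,0,0,-0.113],[0,0,0,-0.113],[0,-19,-39,0],[0,-19,-39,0],[0,-19,-39,0],[0,-19,-39,0],[0,-19,-39,0],[0,-18,-38,0],[0,-18,-38,0]]
  jaw: 0
  force: 40

```text
t: 1.1
tcp_pos: [0.3538, 0.3002, 0.2311]
tool_rot: [-0.488, 0.512, 0.488, 0.512]
force: [0.9, 0.3, -0.4]
finger_gap: 0.001
```

Request:
arm_command:
  series:
    - [[40,0,0,0],[40,0,0,0],[35,0,0,0],[10,0,0,0],[0,0,0,0]]

```text
t: 1.6
tcp_pos: [0.3527, 0.3014, 0.1051]
tool_rot: [-0.487, 0.513, 0.488, 0.51]
force: [-0.5, 0.1, 0.2]
finger_gap: -0.002
```

Run:
```python
from h import *
p,M,s=tcp();print(p,M.round(3),s["force"])
b=snapshot("scene");t=snapshot("top")
cv2.imwrite("pics/c1.png",np.hstack([cv2.resize(i[y:y+130,x:x+100],None,fx=4,fy=4,interpolation=2) for i,x,y in((b,205,160),(t,235,195))])[:,:,::-1])
```

```text
[0.35272657 0.30138318 0.10512183] [[-0.004 -0.999  0.048]
 [-0.002  0.048  0.999]
 [-1.     0.003 -0.002]] [-0.5498889   0.13757373  0.2002692 ]
```

View pics/c1.png

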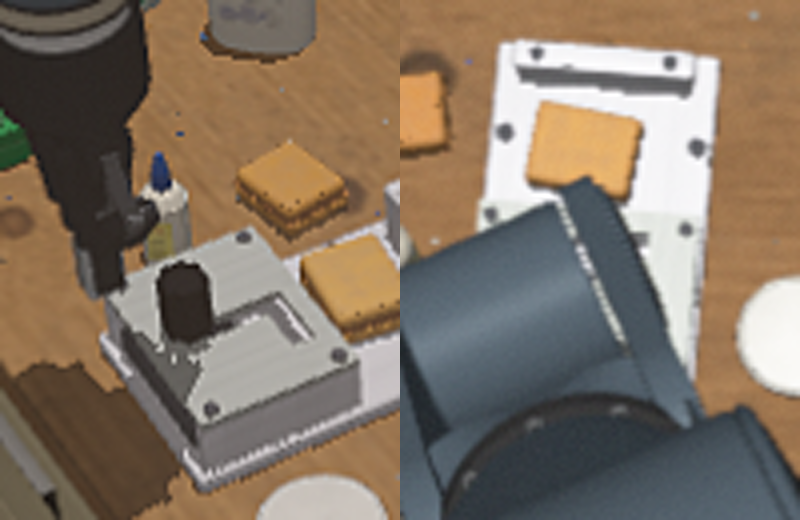

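The fingertips are clear behind the head. Next: descend and start pushing.

Request:
arm_command:
  series:
    - [[21,0,0,0],[21,0,0,0],[0,-8,0,0],[0,-5,0,0],[0,-4,0,0],[0,-4,0,0],[0,-5,0,0],[0,-5,0,0]]

```text
t: 2.5
tcp_pos: [0.3843, 0.3002, 0.0648]
tool_rot: [-0.488, 0.512, 0.488, 0.511]
force: [-3.0, 0.9, 2.1]
finger_gap: -0.002
```

Request:
arm_command:
  series:
    - [[0,-5,0,0],[0,-5,0,0],[0,-5,0,0],[0,-5,0,0],[0,-5,0,0]]

```text
t: 3.0
tcp_pos: [0.4098, 0.299, 0.0642]
tool_rot: [-0.488, 0.512, 0.488, 0.512]
force: [-3.1, 0.6, 2.3]
finger_gap: -0.003
```

Friction is about 3 N, as expected. Continuing slowly to the end stop.

Request:
arm_command:
  series:
    - [[0,-4,0,0],[0,-3,0,0],[0,-2,0,0],[0,-1,0,0],[0,0,0,0]]

```text
t: 3.5
tcp_pos: [0.4198, 0.2986, 0.0642]
tool_rot: [-0.488, 0.512, 0.488, 0.512]
force: [-1.8, -1.1, 0.8]
finger_gap: -0.006
```

Request:
arm_command:
  series:
    - [[0,-2,0,0],[0,-1,0,0],[0,-1,0,0],[0,0,0,0]]

```text
t: 3.9
tcp_pos: [0.4237, 0.2984, 0.0642]
tool_rot: [-0.488, 0.512, 0.488, 0.512]
force: [-3.2, 0.4, 0.8]
finger_gap: -0.0
```

Request:
arm_command:
  series:
    - [[0,-1,0,0],[0,-1,0,0],[0,-1,0,0],[0,0,0,0]]

```text
t: 4.3
tcp_pos: [0.4247, 0.2983, 0.0643]
tool_rot: [-0.487, 0.513, 0.489, 0.511]
force: [-6.8, 0.7, 3.3]
finger_gap: -0.002
```

Request:
arm_command:
  series:
    - [[0,-1,0,0],[0,-1,0,0],[0,0,0,0]]

```text
t: 4.6
tcp_pos: [0.4247, 0.2983, 0.0643]
tool_rot: [-0.486, 0.514, 0.489, 0.51]
force: [-9.7, 3.4, 5.8]
finger_gap: -0.0
```

Request:
arm_command:
  series:
    - [[0,14,0,0],[0,14,0,0],[0,0,24,0],[0,0,24,0],[0,-24,0,0],[0,-24,0,0],[0,0,0,0]]

```text
t: 5.3
tcp_pos: [0.4552, 0.3464, 0.0649]
tool_rot: [-0.489, 0.509, 0.487, 0.515]
force: [-0.1, -0.2, 0.0]
finger_gap: 0.002
```

Run:
```python
from h import *
p,M,s=tcp();print(p,s["force"])
b=snapshot("scene");t=snapshot("top")
cv2.imwrite("pics/c2.png",np.hstack([cv2.resize(i[y:y+130,x:x+100],None,fx=4,fy=4,interpolation=2) for i,x,y in((b,225,170),(t,235,195))])[:,:,::-1])
```

```text
[0.45523953 0.34641793 0.06487843] [-0.07536066 -0.15652101  0.01062951]
```

View pics/c2.png

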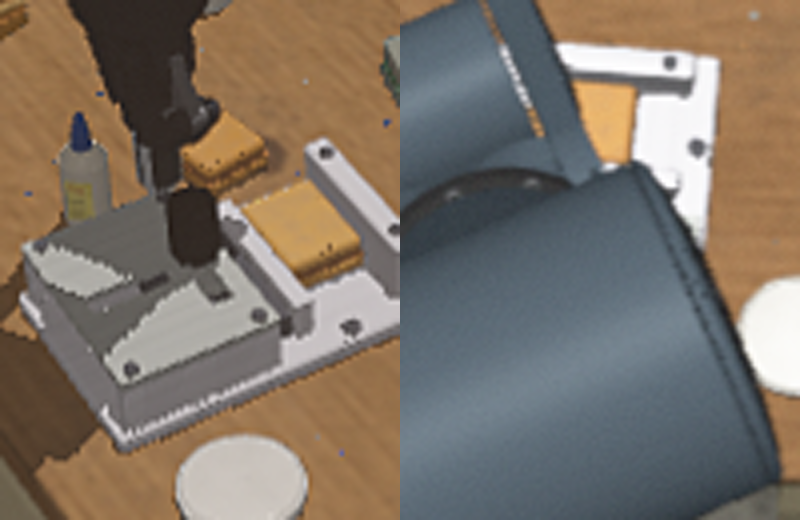

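The scene view shows the fingertip to the left of the head and clear of it. The peg is at the corner, and the mould is between jaw and fence. Now the sideways push.

Request:
arm_command:
  series:
    - [[0,6,0,0],[0,0,-10,0],[0,0,-5,0],[0,0,-4,0],[0,0,-4,0],[0,0,-4,0],[0,0,-4,0]]

```text
t: 6.1
tcp_pos: [0.4431, 0.3153, 0.0644]
tool_rot: [-0.487, 0.512, 0.488, 0.513]
force: [-2.6, 5.2, -0.5]
finger_gap: -0.004
```

Request:
arm_command:
  series:
    - [[0,0,-4,0],[0,0,-4,0],[0,0,-4,0]]

```text
t: 6.4
tcp_pos: [0.4425, 0.3034, 0.0644]
tool_rot: [-0.487, 0.512, 0.488, 0.512]
force: [-2.1, 5.9, -0.0]
finger_gap: 0.002
```

Request:
arm_command:
  series:
    - [[0,0,-4,0],[0,0,-4,0],[0,0,-3,0],[0,0,-2,0],[0,0,0,0]]

```text
t: 6.9
tcp_pos: [0.4423, 0.2939, 0.0645]
tool_rot: [-0.485, 0.51, 0.488, 0.515]
force: [-4.1, 18.7, -2.6]
finger_gap: 0.001
```

Request:
arm_command:
  series:
    - [[0,0,-1,0],[0,0,-1,0],[0,0,-1,0],[0,0,0,0]]

```text
t: 7.3
tcp_pos: [0.4424, 0.2936, 0.0646]
tool_rot: [-0.484, 0.509, 0.489, 0.517]
force: [-5.1, 27.4, -4.9]
finger_gap: 0.002
```

Request:
arm_command:
  series:
    - [[0,0,10,0],[0,0,20,0],[-25,0,0,0],[-40,0,0,0],[-40,0,0,0],[-40,0,0,0],[0,20,40,0],[0,20,40,0],[0,20,40,0],[0,20,40,0]]

```text
t: 8.3
tcp_pos: [0.3708, 0.4811, 0.2096]
tool_rot: [-0.488, 0.512, 0.487, 0.512]
force: [0.7, -0.3, 0.3]
finger_gap: -0.003
```

Request:
arm_command:
  series:
    - [[0,20,40,0],[0,20,40,0],[0,0,0,0]]

```text
t: 8.6
tcp_pos: [0.3326, 0.5664, 0.2092]
tool_rot: [-0.489, 0.51, 0.49, 0.511]
force: [0.2, -0.7, 0.6]
finger_gap: 0.003
```

Run:
```python
from h import *
p,M,s=tcp();print(p,s["force"])
b=snapshot("scene");t=snapshot("top")
cv2.imwrite("pics/c3.png",np.hstack([cv2.resize(i[y:y+130,x:x+100],None,fx=4,fy=4,interpolation=2) for i,x,y in((b,230,185),(t,235,190))])[:,:,::-1])
for n,im in(("top",t),("scene",b)):
    m=(im.max(2)<50).astype(np.uint8);N,l,st,ce=cv2.connectedComponentsWithStats(m)
    q=proj(n,[[.447,.267,.073]])[0];k=min((i for i in range(1,N) if st[i,4]>30),key=lambda i:np.hypot(*(ce[i]-q)))
    print(n,st[k],ray(n,[ce[k]],.073))
```

```text
[0.33256494 0.56642284 0.20918101] [ 0.21438621 -0.7142652   0.6355256 ]
top [289 247  11  13  94] [[0.44414821 0.26782287 0.073     ]]
scene [422 133  19  21 105] [[0.91904823 0.33801727 0.073     ]]
```

View pics/c3.png

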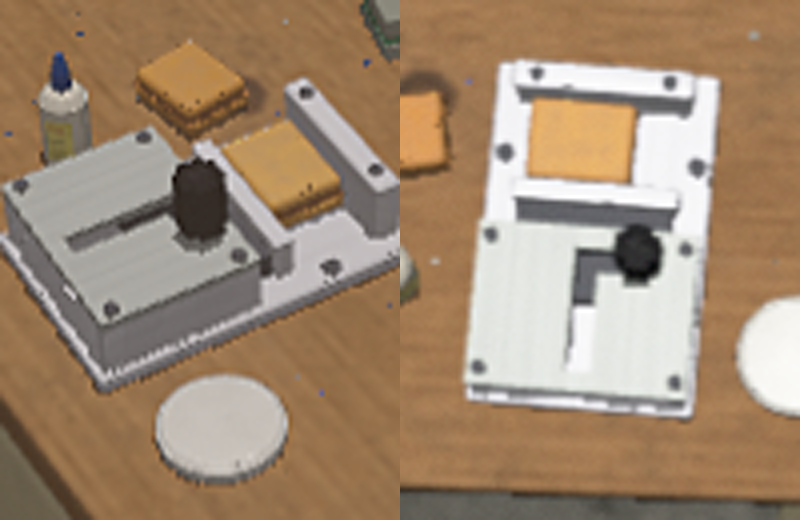

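The peg's head is at the notch end: it has moved 30 mm sideways and 52 mm forward from a start about 7 mm along the leg. The mould lies flat and square between jaw and fence, the bystanders look undisturbed and the arm is clear.

```bash
python3 -c "
from station import ticket
print(ticket.sign_off())"
```

```text
the job is handed in; nothing more can be done
None
```

I clamped the mould and handed the job in at about 8.7 s of robot time; the sign-off gives no verdict. With the fingers shut, I pushed the peg along the long leg to its hard stop, went round to its left side, pushed it to the notch's end stop (about 27 N), and backed clear.

**Peg:** the top camera shows the head moved about 52 mm along the jig and 30 mm into the notch. It started about 7 mm along the leg, so the jaw is at about 58 mm.

**Mould and surroundings:** in the last pictures the mould lies flat and square between jaw and fence. The glue, spare mould and tin look unmoved. The pliers were outside those last crops, but the arm never went near them. The tool is well away, with force readings near zero.

**Checks that disagreed:**
- **Scene camera:** my final head measurement there picked up a different dark object, so the peg's position rests on the top camera alone. The scene picture does show the peg in the notch.
- **Sideways push:** it made contact about 6 mm off the head's centre along the jig, which did no harm.

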